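# Set and lock the slotted stop bracket on a drilling jig

### The arm

A 6-joint arm with a two-finger parallel gripper is mounted at the origin on the work surface. World frame = base frame: x ahead of the robot, y to its left, z up, the work surface at z = 0. Lengths are in mm, angles in degrees, forces in N, time in s.
With the tool pointing down it reaches from about 325 to 775 mm from the base axis. Payload 5.5 kg.
Tool frame: the origin (TCP) lies midway between the tips of the shut fingers; the grasp point (between the pads) lies 19 mm behind it; z points along the fingers, y is the line along which they close (so a half turn about z gives the same grasp; the last joint's range is limited). The gripper opens to 88 mm and grips with 3 to 60 N. Pads are 20 mm wide; open, the fingers measure 115 mm over their backs; the gripper's body (75 mm by 178 mm) begins 61 mm behind the grasp point.
Start: joints at [63.616, 5.22, 70.514, -0, 104.267, -3.249], TCP at [235.755, 551.757, 222.631] pointing down, gripper open.
Joint ranges: [-164.24, 164.24], [-49.07, 125.15], [9.68, 141.18], [-86.29, 266.29], [3.28, 154.24], [-151.56, 151.56]. Speed limits (degrees/s): [147.25, 147.25, 172.46, 180, 180, 180].

### API

Orientations are given as [roll, pitch, yaw] about the fixed x, y, z axes, in that order (R = Rz(yaw) Ry(pitch) Rx(roll)).
In Python, from workcell import r gives the robot as it stands.
- The arm moves only by the shell command python3 -m jog 'ROWS' [FORCE]. ROWS is JSON, a list of rows, each a list of 7 numbers: the shift along the tool's x, y, z in m, then the turn, a rotation vector about the tool's x, y, z in rad, then the closure in counts, from 0 (fully open) to 255 (shut). A call has 1 to 5 rows; each row is the pose to reach, as a shift and turn from the pose commanded when the call began, along the tool's axes at that moment; what a row does not reach only later rows make up. A row lasts 1/12 s, in which the tool goes at most 41.7 mm and 7.16 degrees, less where a joint would pass 70% of its speed; a pose out of reach is approached as far as the arm can. A call with a gripper value outside its range is refused whole. The fingers move at their own pace and stop on an object; FORCE is the grip in N (left out, the last holds). Time passes only in rows, so rows that repeat a pose let the fingers close. It gives the time, the measured TCP pose, the force, the opening and the grip force at its end, in the units of the state.
- r.get_obs(): the state, without advancing time (a new reading comes with each control period).
- r.camera(name): name is "scene" or "top" or "wrist"; returns (picture, depth): 480x640x3 uint8, blue, green, red; 480x640 float32, mm along the optical axis (not along the pixel's ray), 0 where there is no reading.
- r.camera_params(name): a dict with "fx", "fy", "cx", "cy" (pixels), "world_to_cam" (4x4, takes a point from world to camera coordinates). Camera axes: x right, y down, z forward; pixel columns grow to the right and rows downward; lengths in mm; the calibration is good to about 2 mm. A picture is of the moment at which its call begins: read the wrist's pose just before it. camera_params takes no time and is no camera call; for the wrist camera it gives the pose at the moment of the call.
- r.sign_off(): hands the job in; it is judged then, once.
The state is a dict: "time_s": time; "qpos": joint angles; "qd": joint speeds; "joint_torque": joint torques, N m; "ee_pos": TCP position; "tcp_rot": TCP orientation; "contact_force": force on the tool from outside, world axes, zero at the start; "wrist_torque": the same for the moment, N m; "grip_width": opening from 0.0 (shut) to 1.0 (fully open); "grasp_force": force on a finger pad.
Only numpy, scipy, OpenCV 4.12 (cv2) and the standard library are available. Lean on these libraries where they do the work, as an engineer would, in place of code of your own. Each camera call takes 0.05 s, during which the arm holds its last target. There are 200 camera calls.

### The job

On the jig, slide the aluminium bracket along its slots towards the blue stop block, to the red-ringed spring pin that marks its place, and push the pin in about 4 mm: gently, never ramming it to its bottom. Leave the bracket there, pin still about 4 mm in, and swing the red-tipped clamp lever clockwise, seen from above, all the way round until it is tight. Then let go, without disturbing the other things on the bench.

Things in the scene. Friction and masses are not known exactly. Their poses are not given: they have to be found in the camera images.
- bed: Dark steel jig bed, plate 130 x 330 x 14 mm fixed flat on the bench; origin at the centre of its underside, x across, y along it (sliding direction, + towards the blue stop), z up. Steel guide strips (top at z = 23 mm) at x = +-50 mm lead the bracket with 1 to 2 mm play. 10 mm bolts at x = +-22 mm, y = 0 stand in the bracket's slots: plain nut (top z = 36 mm) at x = -22, clamp lever at x = +22.
- bracket: Loose aluminium bracket, 0.5 kg, 155 mm long; origin at the centre of its underside, axes as the bed's. Flange 83 mm wide, 6 mm thick, two slots along y; upright at y = -75 mm; lug at y = +75 mm. It can slide 50 mm or more in +y from its start. Lever loose: it slides with a drag of 8 to 14 N (drifting 1 to 2 N on the way), which also holds it against the pin when let go (creep under 0.3 mm/s).
- bracket_grip (a point): Point inside the bracket's upright plate, mid-width, 16 mm below its top edge: where to take it from above, fingers closing along the bed's y. The plate is 10 mm thick (y), 83 mm wide (x), 70 mm tall; its top is 84 mm and this point 68 mm above the bench. Axes as the bracket's. The bolts stay 55 mm or more away in +y.
- bracket_toe (a point): Centre of the outer (+y) face of the bracket's lug, the face that meets the pin; 32 mm above the bench, 150 mm in +y from the middle of the upright. The lug is 32 mm wide and 8 mm thick, its top 38 mm above the bench.
- stop: Blue stop block, 50 x 26 x 36 mm, fixed on the bed; origin at the centre of its underside, at x = 0, y = 127, z = 14 mm in the bed's frame. A brass sleeve in it, pointing to -y, carries the 9 mm steel spring pin with its red ring. The block, sleeve and pin count as the stop.
- pin_axis (a point): Where the pin's axis leaves the block's -y face, 32 mm above the bench. The sleeve is screwed in differently each time and is NOT measured: the pin's free tip lies anywhere from 30 to 60 mm from this point in -y (two red lines on the bed mark this range). Spring: 0 at first touch, 1.2 N per mm, hard bottom at 9 mm. About 4 mm in is about 5 N, felt on top of the sliding drag.
- clamp (a joint): Angle of the clamp lever (rad), clockwise from above: 0 points to the bed's -x (0 to 0.25 at the start, loose), end stop at 1.55 (tight, pointing to the bed's +y). Stiff: about 0.25 N m, rising to about 0.37 N m from 0.8 rad on as it clamps, so 3.5 to 5.5 N at the tip; it stays where it is left.
- clamp_tip (a point): Centre of the upper, free part of the upright red grip at the end of the clamp lever. The grip is a round post 20 mm thick standing 35 mm clear above the arm; this point 75 mm, its top 92 mm above the bench, 72 mm from the lever's axis. The black arm is level, 12 mm thick, 45 to 57 mm above the bench.
- lever_axis (a point): Point on the vertical axis of the clamp lever, 75 mm above the bench, level with that point of the red grip; x = 22 mm, y = 0 in the bed's frame. The lever's hub is 22 mm thick, top 60 mm above the bench.
- bin: Open green plastic bin, 150 x 100 x 60 mm, a bystander; origin at the centre of its underside.
- driver: Red-handled screwdriver lying on the bench, a bystander; its length is along its x.
- jar: Closed jar, 60 mm across and 80 mm tall, a bystander; origin at the centre of its underside.

How it is judged:
By the outcome, as a careful person would: the job done as asked, in the order asked, and still so for the second after the job is handed in, with the robot touching nothing.
It also fails if it takes over 72 s, if anything falls off the work surface, if the arm or the gripper's body presses on something with over 40 N, if the wrist force passes 120 N, or if a joint passes its speed limit or range.

## Working session

There is one attempt and no reset: what is moved stays moved. The work goes in short steps, Python scripts to look and compute and a shell command to move; the robot and the scene stay as the last step left them, time stands still between calls to the robot, and variables do not carry over. Pictures are saved under pics/ and viewed, at most 10 in all, crops included, and the job is handed in when it is done.

```bash
mkdir -p pics; ls; python3 - <<'E'
from workcell import r
import cv2,numpy as np
o=r.get_obs();print({k:np.round(v,2).tolist() for k,v in o.items()})
a,da=r.camera("top");b,db=r.camera("scene")
np.savez("v0.npz",a=a,da=da,b=b,db=db)
cv2.imwrite("pics/top.png",a);cv2.imwrite("pics/scene.png",b)
E
```

```text
pics
{'time_s': 0.0, 'qpos': [63.62, 5.26, 70.58, -0.0, 104.26, -3.25], 'qd': [0.06, 0.07, 0.03, 0.02, -0.1, -0.02], 'joint_torque': [0.0, -44.65, -40.64, 0.07, 0.03, -0.0], 'ee_pos': [235.62, 551.51, 221.55], 'tcp_rot': [-179.89, -0.01, 156.87], 'contact_force': [0.35, -0.13, 0.05], 'wrist_torque': [-0.05, -0.02, 0.04], 'grasp_force': 0.0, 'grip_width': 1.0}
```

View pics/top.png

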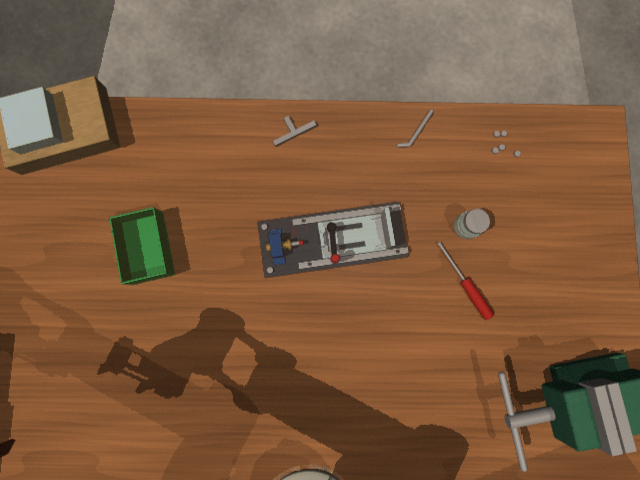

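View pics/scene.png

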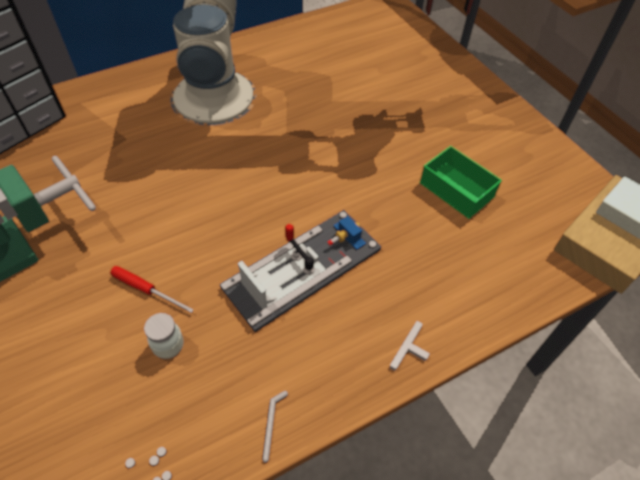

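The top view shows the bed centred near (335,240). The blue stop is at its left end (277,245), the upright at its right end (395,228), the lever hub at (332,228) and the red grip at (335,258). The bed's +y therefore points left in the image, roughly world +y.

```bash
cat > h.py <<'E'
import numpy as np,cv2
from workcell import r
def cloud(d,p):
    v,u=np.mgrid[:480,:640]
    c=np.stack([(u-p["cx"])/p["fx"]*d,(v-p["cy"])/p["fy"]*d,d,np.ones_like(d)],-1)
    w=c@np.linalg.inv(np.array(p["world_to_cam"])).T
    w[d<=0]=np.nan
    return w[...,:3]
def ray(u,v,z,p):
    T=np.linalg.inv(np.array(p["world_to_cam"]))
    d=T[:3,:3]@[(u-p["cx"])/p["fx"],(v-p["cy"])/p["fy"],1]; o=T[:3,3]
    return o+d*(z-o[2])/d[2]
def red(im):
    h=cv2.cvtColor(im,cv2.COLOR_BGR2HSV);return ((h[...,0]<6)|(h[...,0]>174))&(h[...,1]>170)&(h[...,2]>60)
def blue(im):
    h=cv2.cvtColor(im,cv2.COLOR_BGR2HSV);return (h[...,0]>100)&(h[...,0]<125)&(h[...,1]>120)&(h[...,2]>40)
E
python3 - <<'E'
from h import *
z=np.load("v0.npz");p=r.camera_params("top");w=cloud(z["da"],p);im=z["a"]
roi=np.zeros((480,640),bool);roi[185:290,245:420]=1
H=w[...,2]
print("bench z",np.nanmedian(H[300:320,300:400]))
m=roi&(H>8)
print("bed rect",cv2.minAreaRect(w[m][:,:2].astype(np.float32)),m.sum())
for n,k in [("blue top",roi&blue(im)&(H>44)),("upright",roi&(H>75)&~red(im)),("redtip",roi&red(im)&(H>70)),("hub",roi&(H>53)&(H<66)&~red(im))]:
    q=w[k];print(n,len(q),np.round(np.nanmedian(q,0),1) if len(q) else "", cv2.minAreaRect(q[:,:2].astype(np.float32)) if len(q)>3 else "")
E
```

```text
bench z -1.3657710592598278
bed rect ((606.0438842773438, -42.606719970703125), (130.20645141601562, 330.1558837890625), 9.235161781311035) 8090
blue top 102 [587.7  82.1  48.7] ((586.38623046875, 83.17945098876953), (46.167022705078125, 22.44193458557129), 8.89372444152832)
upright 216 [ 622.  -161.1   82.4] ((585.8577880859375, -119.6581039428711), (72.80786895751953, 166.0520782470703), 42.443214416503906)
redtip 54 [555.4 -46.1  89.6] ((555.5721435546875, -45.21318817138672), (14.74518871307373, 16.83363914489746), 89.23804473876953)
hub 208 [611.4 -42.9  56.2] ((592.4395141601562, -41.18031311035156), (89.41817474365234, 253.10821533203125), 16.915552139282227)
```

```bash
python3 -m jog '[[-0.032,-0.025,0,0,0,-0.112,0],[-0.064,-0.05,0,0,0,-0.225,0],[-0.096,-0.075,0,0,0,-0.338,0],[-0.128,-0.1,0,0,0,-0.451,0],[-0.16,-0.126,0,0,0,-0.564,0]]'
```

```text
time_s: 0.52
ee_pos: [332.9, 372.9, 222.1]
tcp_rot: [-180.0, -0.0, -170.8]
contact_force: [0.8, -0.3, -0.7]
grip_width: 0.998
grasp_force: 0.0
```

```bash
python3 -m jog '[[-0.0135,-0.038,0,0,0,0,0],[-0.027,-0.076,0,0,0,0,0],[-0.0405,-0.114,0,0,0,0,0],[-0.054,-0.152,0,0,0,0,0],[-0.068,-0.191,0,0,0,0,0]]' >/dev/null; python3 -m jog '[[-0.0135,-0.038,0,0,0,0,0],[-0.027,-0.076,0,0,0,0,0],[-0.0405,-0.114,0,0,0,0,0],[-0.054,-0.152,0,0,0,0,0],[-0.068,-0.191,0,0,0,0,0]]'
```

```text
time_s: 1.35
ee_pos: [526.4, 16.4, 222.3]
tcp_rot: [180.0, -0.0, -171.1]
contact_force: [0.9, 1.2, -0.1]
grip_width: 1.003
grasp_force: 0.0
```

```bash
python3 -m jog '[[-0.0135,-0.036,0,0,0,0,0],[-0.027,-0.072,0,0,0,0,0],[-0.0405,-0.108,0,0,0,0,0],[-0.054,-0.134,0,0,0,0,0],[-0.068,-0.150,0,0,0,0,0]]' ; python3 -m jog '[[0,0,0,0,0,0,0],[0,0,0,0,0,0,0]]'
python3 - <<'E'
from h import *
p=r.camera_params("wrist");a,d=r.camera("wrist");np.savez("v1.npz",a=a,d=d,T=np.array(p["world_to_cam"]))
cv2.imwrite("pics/w1.png",a);w=cloud(d,p);H=w[...,2];X=w[...,:2]
th=np.radians(9.2);e=np.array([[np.cos(th),np.sin(th)],[-np.sin(th),np.cos(th)]])
B=(X-[606,-42.6])@e.T
near=(abs(B[...,0])<66)&(abs(B[...,1])<166)
for n,k in [("bed",near&(H>10)&(H<26)),("upright",near&(H>80)&(H<90)&(B[...,1]<-85)),("blue",near&blue(a)&(H>44)),("redtip",near&red(a)&(H>87)&(B[...,1]>-60)),("lug",near&(H>35)&(H<42)&(B[...,1]>10)&(B[...,1]<60)&(abs(B[...,0])<16))]:
    q=B[k]
    if len(q)>5: print(n,len(q),"bedframe range",np.round(np.percentile(q,[1,99],axis=0),1).tolist(),cv2.minAreaRect(X[k].astype(np.float32)),np.nanmedian(H[k]))
E
```

```text
time_s: 1.77
ee_pos: [616.7, -122.7, 221.5]
tcp_rot: [-180.0, -0.1, -171.3]
contact_force: [0.6, 0.2, 0.2]
grip_width: 0.997
grasp_force: 0.0
time_s: 1.93
ee_pos: [616.3, -120.1, 221.0]
tcp_rot: [179.9, -0.1, -171.2]
contact_force: [-1.5, -0.2, -0.4]
grip_width: 0.998
grasp_force: 0.0
bed 31270 bedframe range [[-64.2, -162.5], [62.9, 159.6]] ((606.1224975585938, -43.11869812011719), (130.2355194091797, 330.7195129394531), 9.170391082763672) 17.29273956961424
upright 1187 bedframe range [[-41.3, -127.0], [39.9, -117.1]] ((625.1982421875, -163.2022705078125), (82.8115005493164, 10.289846420288086), 9.1854887008667) 85.53091856955086
blue 1596 bedframe range [[-24.9, 112.7], [24.0, 138.1]] ((585.6221923828125, 81.40135955810547), (49.85515213012695, 27.10055160522461), 9.56782341003418) 51.36765285881668
redtip 416 bedframe range [[-58.9, -6.4], [-42.4, 10.0]] ((556.12841796875, -48.95219802856445), (18.206052780151367, 17.01616859436035), 33.53904724121094) 93.00012356204098
lug 296 bedframe range [[-15.9, 19.5], [15.3, 27.6]] ((601.974365234375, -19.241596221923828), (31.484657287597656, 8.560660362243652), 9.084046363830566) 39.37454135374844
```

View pics/w1.png

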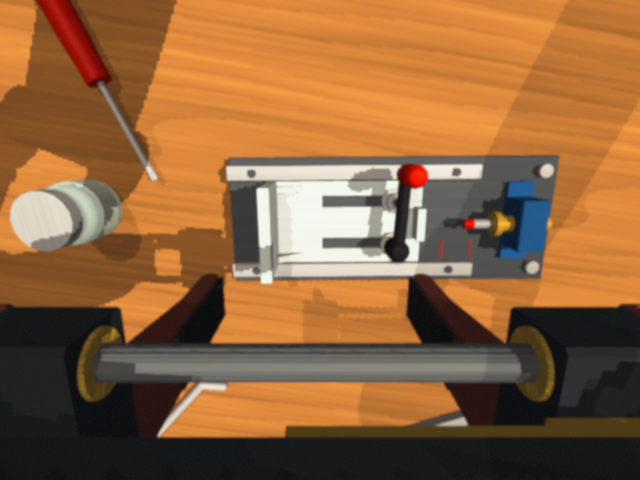

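The wrist view shows the upright at (265,230), the lug at (421,222), the pin tip near (465,224) with its red ring at (470,225), and the red grip at (412,176). All of it matches the bed frame. Next I'll measure the tip and work out the grasp move.

```bash
python3 - <<'E'
from h import *
z=np.load("v1.npz");p=dict(r.camera_params("wrist"));p["world_to_cam"]=z["T"]
w=cloud(z["d"],p);H=w[...,2]
th=np.radians(9.2);e=np.array([[np.cos(th),np.sin(th)],[-np.sin(th),np.cos(th)]])
B=(w[...,:2]-[606,-42.9])@e.T
k=(H>29)&(H<44)&(abs(B[...,0])<6)&(B[...,1]>45)&(B[...,1]<95)
print("pin y",np.round(np.sort(B[k][:,1])[:8],1),k.sum()); v,u=np.where(k);print(u.min(),v[u<u.min()+3].mean(), z["a"][220:230:3,455:470:2].tolist())
for q in (u.min(),): print((ray(q,224,34,p)[:2]-[606,-42.9])@e.T)
o=r.get_obs();t=np.array([625.2,-163.2])-o["ee_pos"][:2];ya=np.radians(o["tcp_rot"][2])
print("tool shift",t@[np.cos(ya),np.sin(ya)],t@[np.sin(ya),-np.cos(ya)],o["ee_pos"],o["tcp_rot"])
E
```

```text
pin y [66.8 66.9 66.9 66.9 66.9 67.1 67.1 67.2] 326
461 223.25 [[[55, 55, 55], [46, 47, 45], [42, 43, 42], [40, 42, 53], [31, 32, 78], [18, 26, 147], [9, 18, 184], [1, 14, 185]], [[46, 47, 46], [44, 45, 44], [42, 42, 43], [35, 35, 53], [27, 30, 75], [18, 27, 163], [12, 29, 231], [7, 27, 233]], [[47, 48, 48], [64, 65, 66], [69, 71, 71], [57, 59, 72], [30, 33, 80], [10, 19, 160], [0, 10, 211], [0, 15, 215]], [[79, 81, 81], [82, 84, 83], [83, 83, 83], [81, 82, 83], [70, 72, 86], [63, 65, 103], [43, 45, 100], [33, 35, 96]]]
[ 0.75376176 65.46468712]
tool shift -2.22725076323229 -44.84196793928722 [ 616.08183656 -119.23840505  221.75155192] [ 1.79941982e+02 -9.33527669e-02 -1.71125793e+02]
```

```bash
python3 -m jog '[[-0.001,-0.022,0.03,0,0,-0.007,0],[-0.002,-0.044,0.06,0,0,-0.007,0],[-0.002,-0.045,0.09,0,0,-0.007,0],[-0.002,-0.045,0.1,0,0,-0.007,0],[-0.002,-0.045,0.1,0,0,-0.007,0]]' >/dev/null; python3 -m jog '[[0,0,0.025,0,0,0,0],[0,0,0.05,0,0,0,0],[0,0,0.065,0,0,0,0],[0,0,0.072,0,0,0,0],[0,0,0.072,0,0,0,0]]'
```

```text
time_s: 2.82
ee_pos: [625.2, -162.4, 51.0]
tcp_rot: [180.0, -0.0, -170.6]
contact_force: [0.1, -0.0, 0.6]
grip_width: 1.002
grasp_force: 0.0
```

```bash
python3 -m jog '[[0,0,0,0,0,0,255],[0,0,0,0,0,0,255],[0,0,0,0,0,0,255],[0,0,0,0,0,0,255],[0,0,0,0,0,0,255]]' 50;python3 -m jog '[[0,0,0,0,0,0,255],[0,0,0,0,0,0,255],[0,0,0,0,0,0,255],[0,0,0,0,0,0,255],[0,0,0,0,0,0,255]]'; python3 -m jog '[[0,0,0,0,0,0,255],[0,0,0,0,0,0,255],[0,0,0,0,0,0,255]]'
```

```text
time_s: 3.23
ee_pos: [625.7, -163.7, 51.7]
tcp_rot: [-180.0, 0.1, -170.7]
contact_force: [0.2, 0.5, 0.3]
grip_width: 0.662
grasp_force: 0.0
time_s: 3.65
ee_pos: [625.2, -163.6, 50.5]
tcp_rot: [180.0, -0.0, -170.7]
contact_force: [-0.5, 0.4, -0.3]
grip_width: 0.277
grasp_force: 0.0
time_s: 3.9
ee_pos: [625.2, -162.9, 50.6]
tcp_rot: [179.9, -0.0, -170.7]
contact_force: [-0.5, 3.1, 1.1]
grip_width: 0.112
grasp_force: 50.0
```

```bash
python3 -m jog '[[0,0.002,0,0,0,0,255],[0,0.004,0,0,0,0,255],[0,0.007,0,0,0,0,255],[0,0.01,0,0,0,0,255],[0,0.013,0,0,0,0,255]]';python3 -m jog '[[0,0.003,0,0,0,0,255],[0,0.006,0,0,0,0,255],[0,0.009,0,0,0,0,255],[0,0.012,0,0,0,0,255],[0,0.015,0,0,0,0,255]]'; python3 -m jog '[[0,0.001,0,0,0,0,255],[0,0.002,0,0,0,0,255],[0,0.003,0,0,0,0,255],[0,0.004,0,0,0,0,255],[0,0.005,0,0,0,0,255]]'
```

```text
time_s: 4.32
ee_pos: [623.8, -154.6, 51.5]
tcp_rot: [-179.6, 0.1, -170.8]
contact_force: [2.2, -10.7, -0.4]
grip_width: 0.116
grasp_force: 50.0
time_s: 4.73
ee_pos: [621.3, -139.7, 51.4]
tcp_rot: [-179.6, 0.1, -170.8]
contact_force: [2.2, -11.5, -0.9]
grip_width: 0.112
grasp_force: 50.0
time_s: 5.15
ee_pos: [620.5, -134.8, 51.3]
tcp_rot: [-179.6, 0.1, -170.8]
contact_force: [1.7, -11.4, -0.3]
grip_width: 0.113
grasp_force: 50.0
```

```bash
for i in 1 2 3 4; do :; done; python3 -m jog '[[0,0.0005,0,0,0,0,255],[0,0.001,0,0,0,0,255],[0,0.0015,0,0,0,0,255],[0,0.002,0,0,0,0,255]]'|sed -n 1,4p; python3 -m jog '[[0,0.0005,0,0,0,0,255],[0,0.001,0,0,0,0,255],[0,0.0015,0,0,0,0,255],[0,0.002,0,0,0,0,255]]'|sed -n 1,4p; python3 -m jog '[[0,0.0005,0,0,0,0,255],[0,0.001,0,0,0,0,255],[0,0.0015,0,0,0,0,255],[0,0.002,0,0,0,0,255]]'|sed -n 1,4p;python3 -m jog '[[0,0.0005,0,0,0,0,255],[0,0.001,0,0,0,0,255]]'|sed -n 1,4p;python3 -m jog '[[0,0.0005,0,0,0,0,255],[0,0.001,0,0,0,0,255]]'|sed -n 1,4p
```

```text
time_s: 5.48
ee_pos: [620.2, -132.9, 51.3]
tcp_rot: [-179.6, 0.1, -170.8]
contact_force: [2.0, -10.5, -0.4]
time_s: 5.82
ee_pos: [619.9, -130.9, 51.3]
tcp_rot: [-179.6, 0.1, -170.8]
contact_force: [2.3, -11.3, -0.3]
time_s: 6.15
ee_pos: [619.6, -128.9, 51.3]
tcp_rot: [-179.6, 0.1, -170.8]
contact_force: [2.3, -12.6, -0.4]
time_s: 6.32
ee_pos: [619.4, -127.9, 51.3]
tcp_rot: [-179.6, 0.1, -170.8]
contact_force: [3.8, -10.9, -0.9]
time_s: 6.48
ee_pos: [619.2, -126.9, 51.3]
tcp_rot: [-179.6, 0.1, -170.8]
contact_force: [2.2, -11.2, -0.9]
```

```bash

python3 -m jog '[[0,0.0005,0,0,0,0,255],[0,0.001,0,0,0,0,255]]'|sed -n '2p;4p'
python3 -m jog '[[0,0.0005,0,0,0,0,255],[0,0.001,0,0,0,0,255]]'|sed -n '2p;4p'
python3 -m jog '[[0,0.0005,0,0,0,0,255],[0,0.001,0,0,0,0,255]]'|sed -n '2p;4p'
python3 -m jog '[[0,0.0005,0,0,0,0,255],[0,0.001,0,0,0,0,255]]'|sed -n '2p;4p'
```

```text
ee_pos: [619.1, -126.0, 51.3]
contact_force: [2.0, -11.3, -0.7]
ee_pos: [618.9, -124.9, 51.3]
contact_force: [2.3, -11.9, -0.9]
ee_pos: [618.7, -123.9, 51.2]
contact_force: [2.6, -12.0, -0.7]
ee_pos: [618.6, -123.2, 51.3]
contact_force: [2.8, -12.7, -0.5]
```

```bash

python3 -m jog '[[0,0.0005,0,0,0,0,255],[0,0.001,0,0,0,0,255]]'|sed -n '2p;4p'
python3 -m jog '[[0,0.0005,0,0,0,0,255],[0,0.001,0,0,0,0,255]]'|sed -n '2p;4p'
python3 -m jog '[[0,0,0,0,0,0,255]]'|sed -n '2p;4p'
python3 - <<'E'
from h import *
p=r.camera_params("wrist");a,d=r.camera("wrist");np.savez("v2.npz",a=a,d=d,T=np.array(p["world_to_cam"]))
c=np.array([(p["world_to_cam"]@np.array([x,y,32,1]))[:3] for x,y in [(595,30)]])[0]
u,v=int(c[0]/c[2]*p["fx"]+p["cx"]),int(c[1]/c[2]*p["fy"]+p["cy"]);print(u,v)
cv2.imwrite("pics/w2.png",a)
E
```

```text
ee_pos: [618.5, -122.5, 51.4]
contact_force: [1.5, -12.8, -0.3]
ee_pos: [618.4, -121.8, 51.5]
contact_force: [2.8, -14.0, 0.1]
ee_pos: [618.4, -121.7, 51.5]
contact_force: [2.1, -13.7, -0.0]
603 284
```

View pics/w2.png

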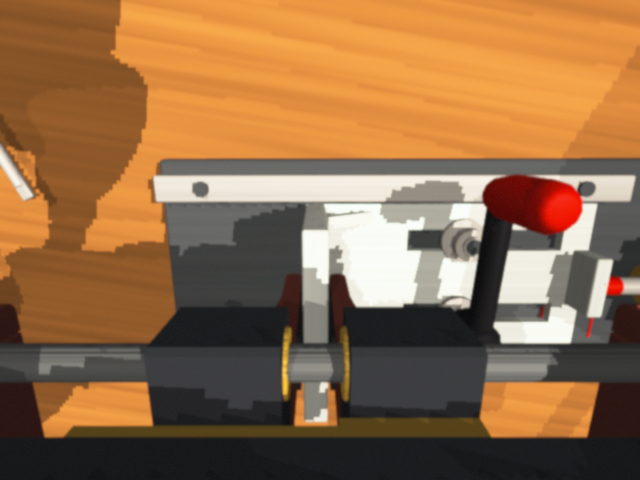

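The lug (608,285) now touches the pin at its red ring (614,286). Force and step size put first touch at y ≈ -123.8, so the pin is about 2.1 mm in and about 1.9 mm remain.

```bash

python3 -m jog '[[0,0.0005,0,0,0,0,255],[0,0.001,0,0,0,0,255],[0,0.001,0,0,0,0,255]]'|sed -n '2p;4p'
python3 -m jog '[[0,0.0005,0,0,0,0,255],[0,0.001,0,0,0,0,255],[0,0.001,0,0,0,0,255]]'|sed -n '2p;4p'
python3 -m jog '[[0,0.0004,0,0,0,0,255],[0,0.0006,0,0,0,0,255],[0,0.0006,0,0,0,0,255]]'|sed -n '2p;4p'
python3 -m jog '[[0,0,0,0,0,0,255],[0,0,0,0,0,0,255]]'|sed -n '2p;4p'
```

```text
ee_pos: [618.3, -121.1, 51.6]
contact_force: [3.2, -14.8, -0.1]
ee_pos: [618.1, -120.4, 51.6]
contact_force: [3.6, -15.7, -0.5]
ee_pos: [618.1, -120.1, 51.7]
contact_force: [2.6, -16.3, -0.6]
ee_pos: [618.1, -120.1, 51.7]
contact_force: [2.6, -16.7, -0.8]
```

```bash

python3 -m jog '[[0,-0.001,0,0,0,0,255],[0,-0.002,0,0,0,0,255],[0,-0.003,0,0,0,0,255],[0,-0.003,0,0,0,0,255]]'|sed -n '2p;4p'
python3 -m jog '[[0,-0.001,0,0,0,0,255],[0,-0.0015,0,0,0,0,255],[0,-0.0015,0,0,0,0,255]]'|sed -n '2p;4p'
```

```text
ee_pos: [618.1, -120.4, 50.8]
contact_force: [1.7, -7.9, -0.5]
ee_pos: [618.1, -120.5, 50.6]
contact_force: [1.4, -6.2, -0.5]
```

```bash

python3 -m jog '[[0,0,0,0,0,0,150],[0,0,0,0,0,0,150],[0,0,0,0,0,0,150],[0,0,0,0,0,0,150],[0,0,0,0,0,0,150]]'; python3 -m jog '[[0,0,0,0,0,0,150],[0,0,-0.03,0,0,0,150],[0,0,-0.06,0,0,0,150],[0,0,-0.09,0,0,0,150],[0,0,-0.12,0,0,0,150]]'
python3 -m jog '[[0,0,-0.025,0,0,0,150],[0,0,-0.05,0,0,0,150],[0,0,-0.05,0,0,0,150],[0,0,-0.05,0,0,0,150]]'
python3 - <<'E'
from h import *
p=r.camera_params("wrist");a,d=r.camera("wrist");np.savez("v3.npz",a=a,d=d,T=np.array(p["world_to_cam"]))
cv2.imwrite("pics/w3.png",a);w=cloud(d,p);H=w[...,2];X=w[...,:2]
th=np.radians(9.2);e=np.array([[np.cos(th),np.sin(th)],[-np.sin(th),np.cos(th)]])
B=(X-[606,-42.9])@e.T
near=(abs(B[...,0])<66)&(abs(B[...,1])<166)
for n,k in [("upright",near&(H>80)&(H<90)&(B[...,1]<-60)),("blue",near&blue(a)&(H>44)),("redtip",near&red(a)&(H>87)&(B[...,1]>-60)),("lug",near&(H>35)&(H<42)&(B[...,1]>50)&(B[...,1]<80)&(abs(B[...,0])<16))]:
    q=B[k]
    if len(q)>5: print(n,len(q),"bedframe range",np.round(np.percentile(q,[1,99],axis=0),1).tolist(),cv2.minAreaRect(X[k].astype(np.float32)))
E
```

```text
time_s: 9.53
ee_pos: [618.1, -118.7, 50.7]
tcp_rot: [180.0, 0.0, -170.7]
contact_force: [0.0, -0.5, -0.0]
grip_width: 0.406
grasp_force: 0.0
time_s: 9.95
ee_pos: [617.8, -118.8, 171.9]
tcp_rot: [180.0, -0.0, -170.7]
contact_force: [-0.2, -0.3, -0.0]
grip_width: 0.413
grasp_force: 0.0
time_s: 10.28
ee_pos: [618.8, -119.1, 222.7]
tcp_rot: [-179.9, 0.2, -170.7]
contact_force: [-0.2, 0.5, -0.7]
grip_width: 0.412
grasp_force: 0.0
upright 1132 bedframe range [[-41.4, -83.6], [39.7, -74.0]] ((618.0475463867188, -120.65994262695312), (82.6067123413086, 9.634634971618652), 9.076532363891602)
blue 1558 bedframe range [[-24.8, 113.0], [23.4, 137.6]] ((585.539794921875, 81.03666687011719), (49.43368911743164, 26.441667556762695), 9.551305770874023)
redtip 391 bedframe range [[-58.6, -5.9], [-42.7, 9.9]] ((555.7802734375, -49.180145263671875), (16.731624603271484, 16.356210708618164), 24.63541030883789)
lug 392 bedframe range [[-15.4, 62.5], [15.4, 79.5]] ((594.6043090820312, 27.32232093811035), (31.519624710083008, 17.467947006225586), 7.958770275115967)
```

View pics/w3.png

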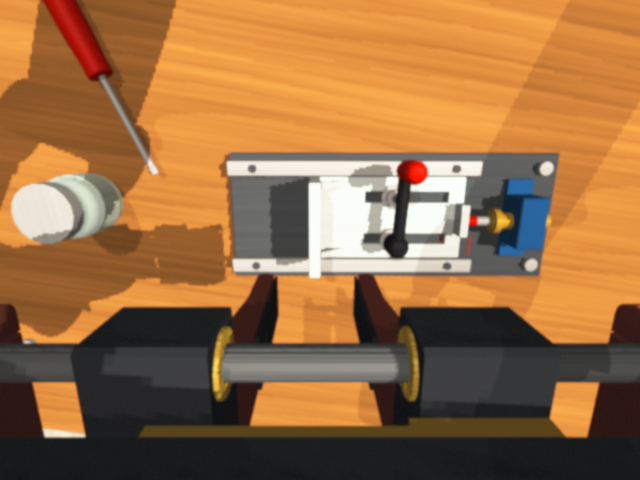

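The lug sits at (464,221) against the pin (472,221). The bracket travelled 43.2 mm and the pin is about 3.9 mm in. Next is the red grip at (412,172), world (556,-49).

```bash

python3 -m jog '[[0.02,0.03,0,0,0,0,150],[0.04,0.06,0,0,0,0,150],[0.05,0.079,0.01,0,0,0,150],[0.05,0.079,0.04,0,0,0,150],[0.05,0.079,0.07,0,0,0,150]]';python3 -m jog '[[0,0,0,0,0,0,150]]'
```

```text
time_s: 10.75
ee_pos: [555.4, -48.0, 149.6]
tcp_rot: [-180.0, 0.1, -170.6]
contact_force: [0.3, 0.2, -1.1]
grip_width: 0.413
grasp_force: 0.0
time_s: 10.83
ee_pos: [551.9, -48.1, 141.4]
tcp_rot: [179.8, -0.7, -170.7]
contact_force: [-0.8, 0.6, -1.9]
grip_width: 0.414
grasp_force: 0.0
```

```bash

python3 -m jog '[[0,0,0,0,0,0,150],[0,0,0,0,0,0,150],[0,0,0,0,0,0,150]]';python3 -m jog '[[0,0,0.03,0,0,0,150],[0,0,0.06,0,0,0,150],[0,0,0.08,0,0,0,150],[0,0,0.086,0,0,0,150],[0,0,0.086,0,0,0,150]]'
```

```text
time_s: 11.08
ee_pos: [556.8, -49.5, 152.5]
tcp_rot: [-180.0, 0.1, -170.7]
contact_force: [0.6, -0.1, 0.2]
grip_width: 0.409
grasp_force: 0.0
time_s: 11.5
ee_pos: [555.6, -49.3, 64.1]
tcp_rot: [180.0, -0.1, -170.7]
contact_force: [0.9, 0.5, 0.8]
grip_width: 0.411
grasp_force: 0.0
```

```bash

python3 -m jog '[[-0.00013,0.0043,0,0,0,0.06,150],[-0.0005,0.0086,0,0,0,0.12,150],[-0.0012,0.0129,0,0,0,0.18,150],[-0.0021,0.0171,0,0,0,0.24,150],[-0.0032,0.0213,0,0,0,0.3,150]]'
python3 -m jog '[[-0.00013,0.0043,0,0,0,0.06,150],[-0.0005,0.0086,0,0,0,0.12,150],[-0.0012,0.0129,0,0,0,0.18,150],[-0.0021,0.0171,0,0,0,0.24,150],[-0.0032,0.0213,0,0,0,0.3,150]]'
```

```text
time_s: 11.92
ee_pos: [557.6, -28.9, 68.0]
tcp_rot: [-179.9, 0.3, 171.9]
contact_force: [1.6, -4.4, -1.9]
grip_width: 0.411
grasp_force: 1.7
time_s: 12.33
ee_pos: [563.7, -8.3, 68.0]
tcp_rot: [-180.0, 0.3, 154.7]
contact_force: [0.4, -3.7, -0.8]
grip_width: 0.41
grasp_force: 1.7
```

```bash

python3 -m jog '[[-0.00013,0.0043,0,0,0,0.06,150],[-0.0005,0.0086,0,0,0,0.12,150],[-0.0012,0.0129,0,0,0,0.18,150],[-0.0021,0.0171,0,0,0,0.24,150],[-0.0032,0.0213,0,0,0,0.3,150]]'
python3 -m jog '[[-0.00013,0.0043,0,0,0,0.06,150],[-0.0005,0.0086,0,0,0,0.12,150],[-0.0012,0.0129,0,0,0,0.18,150],[-0.0021,0.0171,0,0,0,0.24,150],[-0.0032,0.0213,0,0,0,0.3,150]]'
python3 -m jog '[[-0.00013,0.0043,0,0,0,0.06,150],[-0.0005,0.0086,0,0,0,0.12,150],[-0.0012,0.0129,0,0,0,0.18,150],[-0.0021,0.0171,0,0,0,0.24,150],[-0.0032,0.0213,0,0,0,0.3,150]]'
```

```text
time_s: 12.75
ee_pos: [575.5, 9.6, 68.1]
tcp_rot: [179.9, 0.3, 137.5]
contact_force: [-0.4, -4.5, -0.1]
grip_width: 0.413
grasp_force: 1.7
time_s: 13.17
ee_pos: [591.9, 23.1, 68.0]
tcp_rot: [179.9, 0.2, 120.3]
contact_force: [-1.3, -4.0, 0.5]
grip_width: 0.411
grasp_force: 2.0
time_s: 13.58
ee_pos: [611.4, 31.1, 68.0]
tcp_rot: [179.9, 0.2, 103.1]
contact_force: [-4.1, -4.8, 1.0]
grip_width: 0.412
grasp_force: 2.3
```

```bash

python3 -m jog '[[0,0.0022,0,0,0,0.03,150],[-0.00013,0.0043,0,0,0,0.06,150],[-0.0003,0.0065,0,0,0,0.09,150],[-0.0005,0.0086,0,0,0,0.12,150]]'
python3 -m jog '[[0,0.002,0,0,0,0,150],[0,0.004,0,0,0,0,150],[0,0.004,0,0,0,0,150]]'
python3 -m jog '[[0,0.002,0,0,0,0,150],[0,0.004,0,0,0,0,150],[0,0.004,0,0,0,0,150]]'
```

```text
time_s: 13.92
ee_pos: [619.6, 32.8, 67.9]
tcp_rot: [179.9, 0.1, 96.3]
contact_force: [-4.3, -3.2, 0.8]
grip_width: 0.41
grasp_force: 2.4
time_s: 14.17
ee_pos: [623.6, 34.2, 67.9]
tcp_rot: [179.9, 0.0, 96.5]
contact_force: [-4.4, -0.3, 2.8]
grip_width: 0.407
grasp_force: 2.3
time_s: 14.42
ee_pos: [624.5, 34.5, 67.6]
tcp_rot: [-179.7, 0.0, 96.5]
contact_force: [-16.7, -2.3, 9.1]
grip_width: 0.416
grasp_force: 8.5
```

```bash

python3 -m jog '[[0,-0.004,0,0,0,0,150],[0,-0.008,0,0,0,0,150],[0,-0.012,0,0,0,0,150],[0,-0.012,0,0,0,0,150],[0,-0.012,0,0,0,0,150]]'
python3 -m jog '[[0,0,-0.02,0,0,0,150],[0,0,-0.05,0,0,0,150],[0,0,-0.08,0,0,0,150],[0,0,-0.12,0,0,0,150],[0,0,-0.155,0,0,0,150]]'
python3 -m jog '[[0.03,0,0,0,0,0,150],[0.06,0,0,0,0,0,150],[0.06,0,0,0,0,0,150],[0.06,0,0,0,0,0,150]]'
python3 - <<'E'
from h import *
a,d=r.camera("top");p=r.camera_params("top");w=cloud(d,p);H=w[...,2]
cv2.imwrite("pics/t4.png",a)
p=r.camera_params("wrist");a,d=r.camera("wrist")
cv2.imwrite("pics/w4.png",a);w=cloud(d,p);H=w[...,2];X=w[...,:2]
th=np.radians(9.2);e=np.array([[np.cos(th),np.sin(th)],[-np.sin(th),np.cos(th)]])
B=(X-[606,-42.9])@e.T
near=(abs(B[...,0])<66)&(abs(B[...,1])<166)
for n,k in [("upright",near&(H>80)&(H<90)&(B[...,1]<-60)),("blue",near&blue(a)&(H>44)),("redtip",near&red(a)&(H>87)&(B[...,1]>-60))]:
    q=B[k]
    if len(q)>5: print(n,len(q),np.round(np.percentile(q,[1,99],axis=0),1).tolist())
E
```

```text
time_s: 14.83
ee_pos: [615.2, 33.7, 65.3]
tcp_rot: [179.9, 0.0, 96.5]
contact_force: [-0.0, -0.2, -0.3]
grip_width: 0.413
grasp_force: 0.0
time_s: 15.25
ee_pos: [614.8, 33.7, 221.6]
tcp_rot: [180.0, 0.0, 96.5]
contact_force: [1.0, -0.2, -0.3]
grip_width: 0.41
grasp_force: 0.0
time_s: 15.58
ee_pos: [608.1, 94.6, 219.7]
tcp_rot: [180.0, 0.0, 96.6]
contact_force: [0.6, -0.1, -0.5]
grip_width: 0.415
grasp_force: 0.0
blue 1453 [[-23.9, 114.5], [24.6, 140.0]]
redtip 330 [[12.5, 65.1], [29.0, 81.4]]
```

View pics/w4.png

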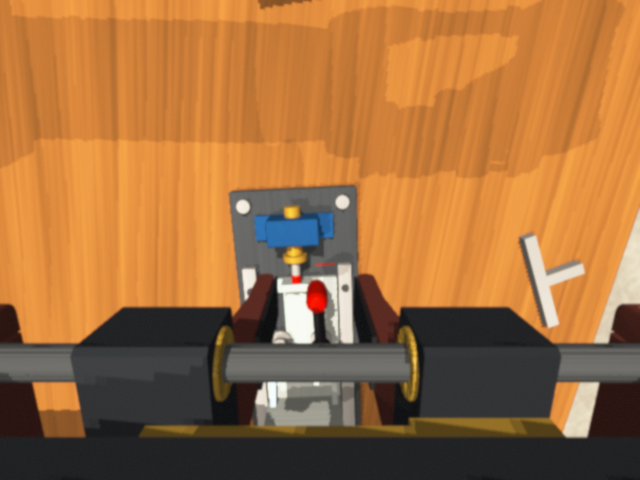

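The lever now points along +y at (317,297), and the lug (295,285) still sits on the pin. One last numeric check of the lug and the bystanders before handing in.

```bash
python3 - <<'E'
from h import *
p=r.camera_params("wrist");a,d=r.camera("wrist");w=cloud(d,p);H=w[...,2]
th=np.radians(9.2);e=np.array([[np.cos(th),np.sin(th)],[-np.sin(th),np.cos(th)]])
B=(w[...,:2]-[606,-42.9])@e.T
k=(H>33)&(H<42)&(B[...,1]>50)&(B[...,1]<90)&(abs(B[...,0]+11)<4)
print("lug",np.round(np.percentile(B[k],[1,50,99],axis=0),1).tolist(),k.sum())
z=np.load("v3.npz");p["world_to_cam"]=z["T"];w=cloud(z["d"],p);H=w[...,2];B=(w[...,:2]-[606,-42.9])@e.T
k=(H>33)&(H<42)&(B[...,1]>50)&(B[...,1]<90)&(abs(B[...,0]+11)<4)
print("lug before",np.round(np.percentile(B[k],[1,50,99],axis=0),1).tolist(),k.sum())
E
```

```text
lug [[-14.8, 64.1], [-10.9, 69.1], [-7.3, 71.9]] 74
lug before [[-14.6, 62.5], [-10.6, 65.2], [-7.3, 70.7]] 85
```

```bash
python3 -c "
from workcell import r
print(r.sign_off())"
```

```text
the job is handed in; nothing more can be done
None
```

The job is handed in: the bracket sits against the pin with it about 4 mm in, the clamp lever is swung round to its end stop, and the gripper is clear of everything; I did not re-measure the bin, jar and screwdriver at the end.

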